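# Hold the reference ball in the light gate

## Task

Pick up the sample tray by its upright handle, with the loose steel ball lying in its pocket, carry it level so that the ball never leaves the pocket, and bring its flat end between the two posts of the light gate until the ball sits centred between the two lenses. Finish there still holding the tray in the gripper, level and still, with the tray clear of the gate; do not touch the ball, do not knock the gate and leave the other things on the worktop where they are.

Things in the scene. Friction and masses are not known exactly. Their poses are not given: they have to be found in the camera images.
- tray_handle (a point): centre of the sample tray's handle: a black upright flat-faced block, 24 mm thick along the tray's x, 32 mm wide along y, from 8 to 58 mm above the tray's underside (this point is 34 mm above it). x points along the tray to the ball pocket, z up. Pinched along x, on its two 32 mm wide faces, it keeps the tray from pitching under the ball's weight
- tray_pocket (a point): centre of the ball when it lies in the middle of the pocket: 80 mm ahead of the handle along the tray's x, 20 mm above the underside (14 mm below tray_handle). The pocket is a round recess 22 mm wide, 3 mm deep in the strip's top; the ball can roll about 2 mm in it and leaves it when the tray tips by more than about 35 degrees. Axes as tray_handle
- ball_center (a point): centre of the loose steel ball, 30 mm in diameter, about 0.11 kg, that starts in the tray's pocket; its axes mean nothing
- gate_center (a point): point half-way between the two lenses of the light gate, 110 mm above the worktop. y is the line from lens to lens (64 mm free between the lens barrels, 72 mm between the posts), z up; x points through the gap, away from the robot. The gap is open towards the robot, at the far side and from above
- turbidity_meter: bystander: white portable turbidity meter with a round cap, 88 x 191 x 68 mm, loose; origin under its middle
- timer: bystander: white push-button timer, 62 x 58 x 18 mm, loose; origin under its middle
- beaker: bystander: small glass beaker, about 55 mm across, up to 70 mm high, loose; origin under its middle
- tray: the sample tray: a bare aluminium strip 140 mm long, 36 mm wide, 8 mm thick, lying loose and flat on the worktop, 0.28 kg with its handle. Origin on the underside below the handle, axes as tray_handle; the strip runs from x = -35 mm to x = +105 mm
- ball: the steel ball itself; origin on its surface, turning with it: use point ball_center
- gate: the light gate, a fixed fork: grey base plate 100 x 136 x 12 mm and two white posts, 34 mm along x, 22 mm along y, up to 138 mm above the worktop, each with a black lens barrel 18 mm in diameter on its inner face. Origin under the middle of the base plate, axes as gate_center
There are look-alikes about, which are no part of the job. Of the things that look like the tray, take the one that is farthest to the robot's right at the start.

How it is judged:
On the way:
1. the tray is lifted clear of the worktop, level, with the ball in its pocket, away from the gate (height (world z) of tray above 0.02 m and angle between tray's own z axis and vertical below 0.3 rad and contact force between the fingers and tray above 1 N and distance between ball_center and tray_pocket below 0.008 m and horizontal distance between ball_center and gate_center above 0.1 m), for 0.2 s.
At the end, for the whole second after the job is handed in: the ball lies in the tray's pocket, its centre within 12 mm of the point half-way between the lenses; the tray is held in the fingers more than 70 mm above the worktop, level within 0.12 rad, still (under 20 mm/s and 0.2 rad/s), and neither tray nor ball touches the gate (distance between ball_center and gate_center below 0.012 m and distance between ball_center and tray_pocket below 0.008 m and angle between tray's own z axis and vertical below 0.12 rad and height (world z) of tray above 0.07 m and contact force between the fingers and tray above 1 N and contact force between each of tray, ball and gate below 0.1 N and linear speed of tray below 0.02 m/s and angular speed of tray below 0.2 rad/s); the arm keeps its last pose, push and grip.
It fails at once if the ball leaves its pocket (distance between ball_center and tray_pocket above 0.012 m).
It fails at once if the ball is touched by the gripper (contact force between the fingers and ball above 0.5 N).
It fails at once if the gate is knocked with the tray or the arm (contact force between any of tray, the arm and gate above 8 N).
It fails at once if a bystander is moved by more than 20 mm (distance of any of turbidity_meter, timer, beaker from where it was at the start of the episode above 0.02 m).
It also fails if it takes over 48 s, if anything falls off the work surface, if the arm or the gripper's body presses on something with over 40 N, if the wrist force passes 120 N, or if a joint passes its speed limit or range.

## Robot

A 6-joint arm with a two-finger parallel gripper is mounted at the origin on a cart in front of the work surface, level with it; the furniture and walls round the work are solid. World frame = base frame: x ahead of the robot, y to its left, z up, the work surface at z = 0. Lengths are in m, angles in rad, forces in N, time in s.
With the tool pointing down it reaches from about 0.3 to 0.875 m from the base axis. Payload 4.2 kg.
Tool frame: the origin (TCP) lies at the very end of the fingers, on their centre line; the grasp point (between the pads) lies 19 mm behind it; z points along the fingers, y is the line along which they close (so a half turn about z gives the same grasp; the last joint's range is limited). The gripper opens to 85 mm and grips with 20 to 120 N. Pads are 22 mm wide; open, the fingers measure 114 mm over their backs; the gripper's body (76 mm by 85 mm) begins 54 mm behind the grasp point. The pads swing forward as they close: fully open they stand 13 mm farther back than shut.
Start: joints at [1.153, 0.32, 1.565, -0, 1.257, -0.02], TCP at [0.223, 0.53, 0.231] pointing down, gripper open.
Joint ranges: [-3.11, 3.11], [-0.84, 2.01], [0.21, 2.61], [-1.34, 4.49], [0.05, 2.63], [-2.56, 2.56]. Speed limits (rad/s): [2.57, 2.57, 3.14, 3.14, 3.14, 3.14].

## Interface

Orientations are given as a unit quaternion [x, y, z, w].
In Python, from station import robot gives the robot as it stands.
- The arm moves only by the shell command python3 -m handwheel 'ROWS'. ROWS is JSON, a list of rows, each an object of numbers: "x", "y", "z": the shift along the tool's x, y, z in m; "twist": the turn about the tool's z in degrees; "hand": the gripper command: -1 is shut, 1 is fully open, values between are in proportion. In form: [{"x": .., "y": .., "z": .., "twist": .., "hand": ..}, ...]. A call has exactly 10 rows; each row is the pose to reach, as a shift and turn from the pose commanded when the call began, along the tool's axes at that moment; what a row does not reach only later rows make up. A row lasts 1/8 s, in which the tool goes at most 62.5 mm and 10.7 degrees, less where a joint would pass 70% of its speed; a pose out of reach is approached as far as the arm can. A call with a gripper value outside its range is refused whole. The fingers move at their own pace and stop on an object; the grip force is fixed at half the most. Time passes only in rows, so rows that repeat a pose let the fingers close, or fill a call up. It gives the time, the measured TCP pose, the force, the opening and the grip force at its end, in the units of the state.
- robot.observe(): the state, without advancing time (a new reading comes with each control period).
- robot.grab_frame(name): name is "side" or "top"; returns a dict with "image" (420x560x3 uint8, blue, green, red), "intrinsics" (3x3 intrinsics, pixels), "rvec" (rotation vector, rad) and "tvec" (3), from world to camera coordinates, as OpenCV has them. Camera axes: x right, y down, z forward; pixel columns grow to the right and rows downward; lengths in m; the calibration is good to about 2 mm. A picture is of the moment at which its call begins. There is no depth.
- robot.finish_job(): hands the job in; it is judged then, once.
The state is a dict: "time": time; "qpos": joint angles; "joint_velocities": joint speeds; "joint_torque": joint torques, N m; "eef_pos": TCP position; "tool_rot": TCP orientation; "contact_force": force on the tool from outside, world axes, zero at the start; "moment": the same for the moment, N m; "gripper_width": finger opening in m; "gripper_force": force on a finger pad.
Only numpy, scipy, OpenCV 4.12 (cv2) and the standard library are available. Lean on these libraries where they do the work, as an engineer would, in place of code of your own. Each camera call takes 0.05 s, during which the arm holds its last target. There are 200 camera calls.

## Working session

There is one attempt and no reset: what is moved stays moved. The work goes in short steps, Python scripts to look and compute and a shell command to move; the robot and the scene stay as the last step left them, time stands still between calls to the robot, and variables do not carry over. Pictures are saved under pics/ and viewed, at most 10 in all, crops included, and the job is handed in when it is done.

```bash
mkdir -p pics
cat > h.py <<'E'
import cv2, numpy as np
from station import robot
def grab(n,tag):
    f=robot.grab_frame(n); cv2.imwrite(f'pics/{tag}.png',f['image']); np.savez(f'pics/{tag}.npz',K=f['intrinsics'],r=f['rvec'],t=f['tvec']); return f
def load(tag):
    d=np.load(f'pics/{tag}.npz'); return d['K'],cv2.Rodrigues(d['r'])[0],d['t'].reshape(3)
def ray(tag,uv,z):
    K,R,t=load(tag); d=R.T@np.linalg.inv(K)@np.array([*uv,1.]); c=-R.T@t; return c+d*(z-c[2])/d[2]
def proj(tag,P):
    K,R,t=load(tag); p=np.atleast_2d(P)@R.T+t; p=p@K.T; return p[:,:2]/p[:,2:]
def tri(ta,a,tb,b):
    A=[]
    for t_,uv in((ta,a),(tb,b)):
        K,R,t=load(t_); P=K@np.c_[R,t]; A+= [uv[0]*P[2]-P[0],uv[1]*P[2]-P[1]]
    v=np.linalg.svd(np.array(A))[2][-1]; return v[:3]/v[3]
E
python3 - <<'E'
from h import *
for n in('top','side'):
    grab(n,n+'0'); K,R,t=load(n+'0'); print(n,K[0,0],-R.T@t,R[2])
s=robot.observe(); print(s['time'],s['eef_pos'],s['tool_rot'],s['gripper_width'])
E
```

```text
top 395.014052645648 [0.32508786 0.00216903 1.13446344] [ 0.19357115  0.00178845 -0.98108461]
side 447.917484805262 [ 0.43154483 -1.14303519  0.69521664] [ 0.06868664  0.88864141 -0.45342981]
0.1 [0.22255997 0.52969321 0.23054118] [ 1.97576836e-01  9.80287039e-01 -8.27931986e-04 -1.74940368e-04] 0.08512038863308606
```

View pics/top0.png

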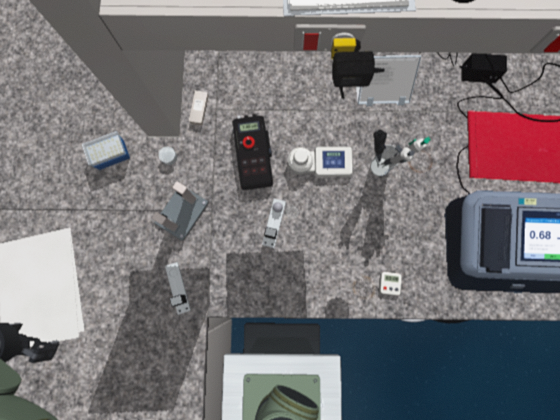

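View pics/side0.png

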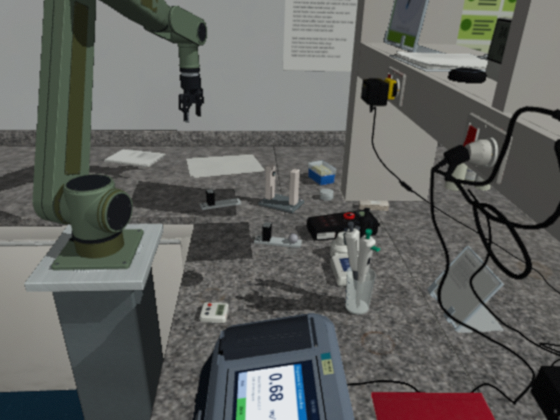

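Candidates for the tray are A, at top (273,222) / side (280,238), with a ball, and B, at top (178,288) / side (222,200), with no ball. A is farther to the robot's right (image right = -y), so I choose A. The gate is at top (184,212) / side (282,190). Next I check with close crops.

Run:
```python
import cv2,numpy as np
a=cv2.imread('pics/top0.png')[170:260,150:300]; b=cv2.imread('pics/side0.png')[160:250,190:340]
f=lambda i:cv2.resize(i,None,fx=5.3,fy=3.3*0+5.3,interpolation=cv2.INTER_CUBIC)
cv2.imwrite('pics/ca.png',f(a)); cv2.imwrite('pics/cb.png',f(b))
```

```text
(no output)
```

View pics/ca.png

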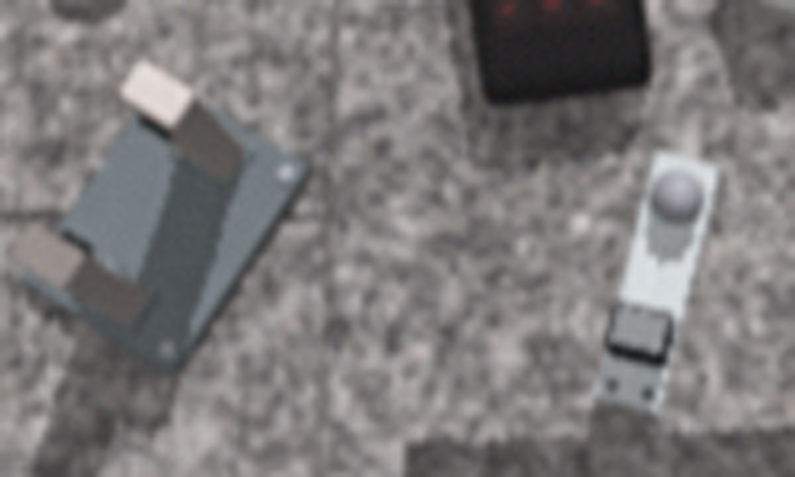

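View pics/cb.png

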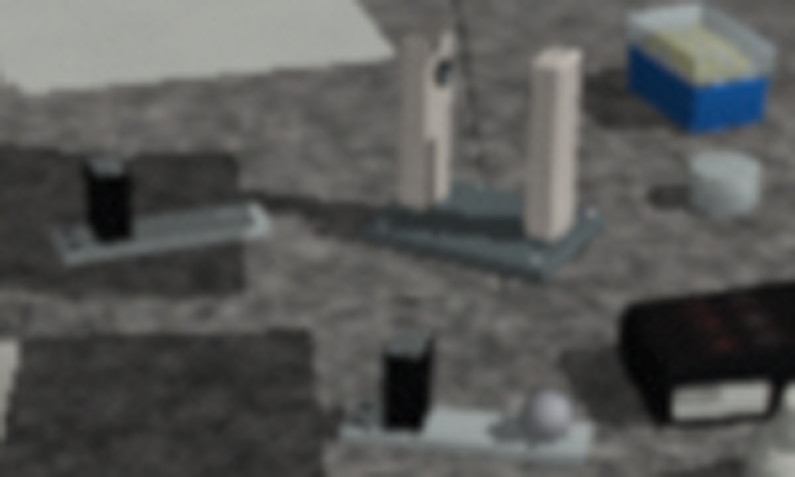

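The crops confirm A: a grey strip, a black handle at crop (640,330) and the ball at crop (676,196). The gate posts' tops are at crop (157,97) and (50,258), and it opens towards lower right. Next I fit the poses from both views.

Run:
```python
from h import *
from scipy.optimize import least_squares
T=lambda u,v:(150+u/5.3-.4,170+v/5.3-.4); S=lambda u,v:(190+u/5.3-.4,160+v/5.3-.4)
def fit(obs,g):
    M=np.array([o[0] for o in obs])
    def res(p):
        c,s=np.cos(p[2]),np.sin(p[2]); P=M@np.array([[c,s,0],[-s,c,0],[0,0,1]])+[p[0],p[1],0]
        return np.concatenate([proj(o[1],P[i])[0]-o[2] for i,o in enumerate(obs)])
    r=least_squares(res,g,loss='soft_l1'); print(r.x,np.degrees(r.x[2])); print(res(r.x).reshape(-1,2).round(1).tolist()); return r.x
tr=[((.105,.018,.008),'top0',T(657,152)),((.105,-.018,.008),'top0',T(719,163)),((-.035,.018,.008),'top0',T(597,402)),((-.035,-.018,.008),'top0',T(656,412)),
((.08,0,.02),'top0',T(676,196)),((0,0,.058),'top0',T(643,328)),((.08,0,.02),'side0',S(549,413)),((0,0,.058),'side0',S(409,345))]
fit(tr,[.4,.0,0.])
print('ball',tri('top0',T(676,196),'side0',S(549,413)))
ga=[((0,-.047,.138),'top0',T(157,97)),((0,.047,.138),'top0',T(50,260)),((-.05,-.068,.012),'top0',T(308,168)),((-.05,.068,.012),'top0',T(175,370)),
((0,-.047,.138),'side0',S(557,54)),((0,.047,.138),'side0',S(428,38)),((-.05,-.068,.012),'side0',S(548,278-8)),((-.05,.068,.012),'side0',S(362,230)),((.05,-.068,.012),'side0',S(605,212))]
fit(ga,[.45,.25,.6])
for t,p in(('beaker',(380,170)),('timer',(391,284)),('B',(178,288)),('blk',(252,150)),('jar',(167,156))): print(t,ray('top0',p,.0))
```

```text
[ 0.48261378  0.03425811 -0.21677883] -12.420512056771615
[[-0.4, -0.4], [-0.1, 0.2], [-0.3, -1.1], [0.8, -0.1], [0.0, -0.0], [-0.5, -0.1], [-0.9, 1.2], [-0.5, 0.5]]
ball [0.56176764 0.01712828 0.02386142]
[0.54486499 0.29558315 1.05902035] 60.677396567539084
[[-0.5, -1.2], [-0.2, -1.1], [0.4, -1.2], [0.2, 0.9], [-0.5, 1.0], [-0.9, -0.9], [-0.5, 0.5], [-0.6, -0.1], [0.1, 0.5]]
beaker [ 0.67984679 -0.28870456  0.        ]
timer [ 0.34463685 -0.30707548  0.        ]
B [0.32733002 0.29407942 0.        ]
blk [0.73875605 0.09557013 0.        ]
jar [0.71709331 0.35104158 0.        ]
```

```bash
python3 -m handwheel '[{"x":-0.04,"y":-0.035,"z":0,"twist":8,"hand":0.25},{"x":-0.085,"y":-0.07,"z":0,"twist":16,"hand":0.25},{"x":-0.13,"y":-0.105,"z":0,"twist":24,"hand":0.25},{"x":-0.175,"y":-0.14,"z":0,"twist":32,"hand":0.25},{"x":-0.22,"y":-0.18,"z":0,"twist":41,"hand":0.25},{"x":-0.265,"y":-0.22,"z":0,"twist":50,"hand":0.25},{"x":-0.31,"y":-0.255,"z":0,"twist":59,"hand":0.25},{"x":-0.355,"y":-0.29,"z":0,"twist":68,"hand":0.25},{"x":-0.4,"y":-0.325,"z":0,"twist":76,"hand":0.25},{"x":-0.432,"y":-0.357,"z":0,"twist":79.6,"hand":0.25}]'
cat >> h.py <<'E'
def tool(target=None,yaw=None):
    from scipy.spatial.transform import Rotation as Ro
    s=robot.observe(); R=Ro.from_quat(s['tool_rot']).as_matrix(); p=np.array(s['eef_pos'])
    print('t',round(s['time'],2),'p',p.round(4),'yawY',np.degrees(np.arctan2(R[1,1],R[0,1])).round(2),'tilt',np.degrees(np.arccos(-R[2,2])).round(2),'w',round(s['gripper_width'],4),'gf',s['gripper_force'],'F',np.round(s['contact_force'],1))
    if target is not None: print('shift',(R.T@(np.array(target)-p)).round(4))
    return R,p
E
python3 - <<'E'
from h import *
tool([.4826,.0343,.018]); f=grab('top','top1'); grab('side','side1')
E
```

```text
time: 1.35
eef_pos: [0.4835, 0.0316, 0.231]
tool_rot: [0.78, 0.625, -0.0, -0.0]
contact_force: [0.7, 0.2, 0.7]
gripper_width: 0.0534
gripper_force: 0.0
t 1.35 p [0.4835 0.0316 0.231 ] yawY -12.6 tilt 0.02 w 0.0534 gf 0.0 F [0.7 0.2 0.7]
shift [ 0.0025 -0.0014  0.213 ]
```

```bash
python3 -m handwheel '[{"x":0,"y":0,"z":0.03,"twist":0,"hand":0.25},{"x":0,"y":0,"z":0.06,"twist":0,"hand":0.25},{"x":0,"y":0,"z":0.09,"twist":0,"hand":0.25},{"x":0,"y":0,"z":0.115,"twist":0,"hand":0.25},{"x":0,"y":0,"z":0.135,"twist":0,"hand":0.25},{"x":0,"y":0,"z":0.15,"twist":0,"hand":0.25},{"x":0,"y":0,"z":0.15,"twist":0,"hand":0.25},{"x":0,"y":0,"z":0.15,"twist":0,"hand":0.25},{"x":0,"y":0,"z":0.15,"twist":0,"hand":0.25},{"x":0,"y":0,"z":0.15,"twist":0,"hand":0.25}]' | head -2
python3 - <<'E'
from h import *
R,p=tool([.4826,.0343,.018])
a=grab('top','top2')['image'];b=grab('side','side2')['image']
for n,t in(('top2',[.4826,.0343,.058]),('side2',[.4826,.0343,.058])): print(n,proj(n,t),proj(n,p))
f=lambda i:cv2.resize(i,None,fx=6,fy=6,interpolation=cv2.INTER_CUBIC)
cv2.imwrite('pics/c2.png',np.hstack([f(a[165:255,240:305]),f(b[185:275,250:318])]))
E
```

```text
time: 2.7
eef_pos: [0.483, 0.0337, 0.0819]
t 2.7 p [0.483  0.0337 0.0819] yawY -12.39 tilt 0.07 w 0.0531 gf 0.0 F [-0.8  0.5  0.1]
shift [ 0.0005 -0.0006  0.0639]
top2 [[270.41256857 231.41764738]] [[270.39302499 229.97621291]]
side2 [[266.22878512 225.15915843]] [[266.45935529 218.1714338 ]]
```

View pics/c2.png

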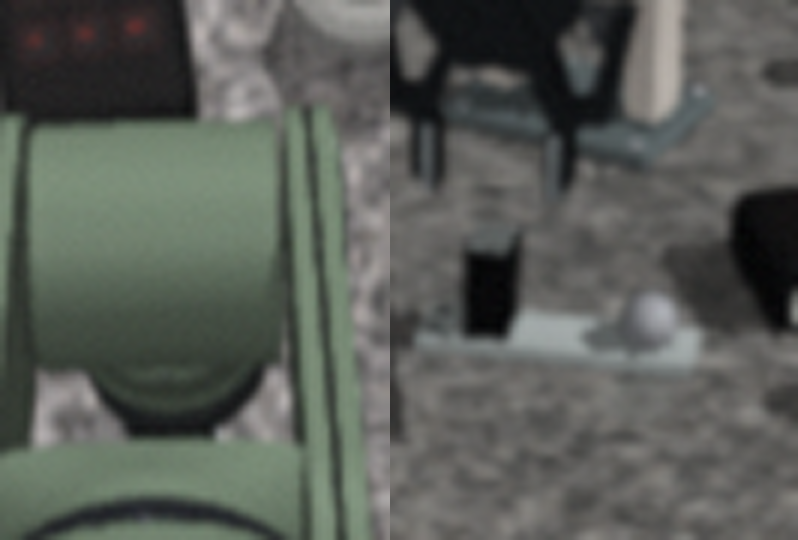

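The side crop shows the fingertips at (430,185) and (558,190), straddling the handle top at (494,240), and the ball at (652,320) is clear of them. I descend and close.

```bash
python3 -m handwheel '[{"x":0,"y":0,"z":0.015,"twist":0,"hand":0.25},{"x":0,"y":0,"z":0.03,"twist":0,"hand":0.25},{"x":0,"y":0,"z":0.045,"twist":0,"hand":0.25},{"x":0,"y":0,"z":0.055,"twist":0,"hand":0.25},{"x":0,"y":0,"z":0.062,"twist":0,"hand":0.25},{"x":0,"y":0,"z":0.062,"twist":0,"hand":0.25},{"x":0,"y":0,"z":0.062,"twist":0,"hand":0.2},{"x":0,"y":0,"z":0.062,"twist":0,"hand":0.1},{"x":0,"y":0,"z":0.062,"twist":0,"hand":0},{"x":0,"y":0,"z":0.062,"twist":0,"hand":-0.1}]' && python3 -m handwheel '[{"x":0,"y":0,"z":0,"twist":0,"hand":-0.2},{"x":0,"y":0,"z":0,"twist":0,"hand":-0.28},{"x":0,"y":0,"z":0,"twist":0,"hand":-0.33},{"x":0,"y":0,"z":0,"twist":0,"hand":-0.38},{"x":0,"y":0,"z":0,"twist":0,"hand":-0.43},{"x":0,"y":0,"z":0,"twist":0,"hand":-0.48},{"x":0,"y":0,"z":0,"twist":0,"hand":-0.6},{"x":0,"y":0,"z":0,"twist":0,"hand":-1},{"x":0,"y":0,"z":0,"twist":0,"hand":-1},{"x":0,"y":0,"z":0,"twist":0,"hand":-1}]'
```

```text
time: 4.05
eef_pos: [0.4828, 0.0337, 0.0194]
tool_rot: [0.779, 0.627, 0.0, 0.0]
contact_force: [-0.1, 0.2, -0.5]
gripper_width: 0.0385
gripper_force: 0.0
time: 5.3
eef_pos: [0.4825, 0.0337, 0.0194]
tool_rot: [0.779, 0.627, -0.0, -0.0]
contact_force: [-3.5, -0.4, 4.7]
gripper_width: 0.0236
gripper_force: 58.4
```

Gripped. I lift gently to 0.03 m and hold.

```bash
python3 -m handwheel '[{"x":0,"y":0,"z":-0.002,"twist":0,"hand":-1},{"x":0,"y":0,"z":-0.006,"twist":0,"hand":-1},{"x":0,"y":0,"z":-0.012,"twist":0,"hand":-1},{"x":0,"y":0,"z":-0.019,"twist":0,"hand":-1},{"x":0,"y":0,"z":-0.026,"twist":0,"hand":-1},{"x":0,"y":0,"z":-0.033,"twist":0,"hand":-1},{"x":0,"y":0,"z":-0.038,"twist":0,"hand":-1},{"x":0,"y":0,"z":-0.04,"twist":0,"hand":-1},{"x":0,"y":0,"z":-0.04,"twist":0,"hand":-1},{"x":0,"y":0,"z":-0.04,"twist":0,"hand":-1}]'
python3 - <<'E'
from h import *
tool(); b=grab('side','side3')['image']
cv2.imwrite('pics/c3.png',cv2.resize(b[150:250,220:350],None,fx=6,fy=6,interpolation=cv2.INTER_CUBIC))
E
```

```text
time: 6.55
eef_pos: [0.4825, 0.0336, 0.0591]
tool_rot: [0.779, 0.627, -0.0, -0.0]
contact_force: [-0.2, -0.9, -3.6]
gripper_width: 0.0234
gripper_force: 58.8
t 6.55 p [0.4825 0.0336 0.0591] yawY -12.39 tilt 0.03 w 0.0234 gf 58.76911282539368 F [-0.2 -0.9 -3.6]
```

View pics/c3.png

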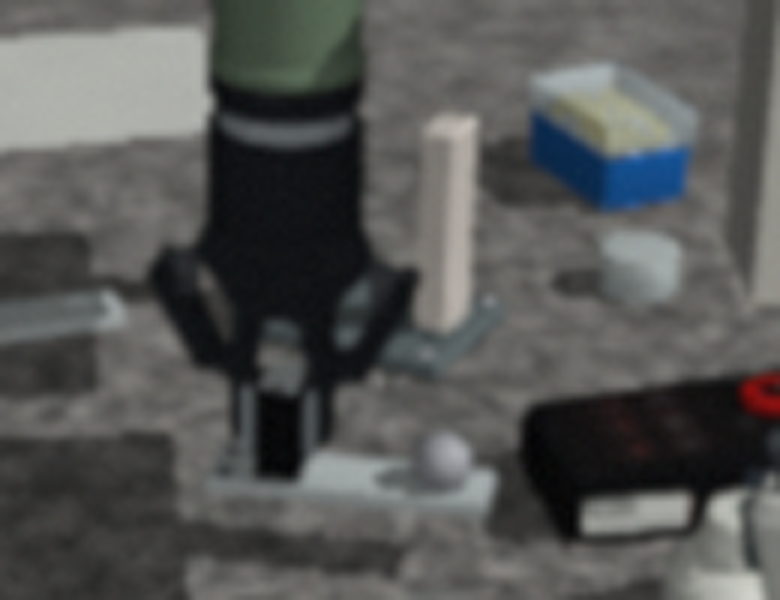

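The tray is level, with the ball seated at (441,460) in the crop. I raise it to gate height and turn it towards the gate axis at a moderate speed.

```bash
python3 -m handwheel '[{"x":0.003,"y":-0.002,"z":-0.002,"twist":-1,"hand":-1},{"x":0.01,"y":-0.006,"z":-0.006,"twist":-4,"hand":-1},{"x":0.02,"y":-0.012,"z":-0.012,"twist":-8,"hand":-1},{"x":0.032,"y":-0.019,"z":-0.019,"twist":-12.5,"hand":-1},{"x":0.045,"y":-0.026,"z":-0.026,"twist":-17,"hand":-1},{"x":0.058,"y":-0.033,"z":-0.033,"twist":-21.5,"hand":-1},{"x":0.07,"y":-0.04,"z":-0.04,"twist":-26,"hand":-1},{"x":0.08,"y":-0.046,"z":-0.046,"twist":-30,"hand":-1},{"x":0.086,"y":-0.05,"z":-0.05,"twist":-33,"hand":-1},{"x":0.0876,"y":-0.0505,"z":-0.0505,"twist":-34,"hand":-1}]' && python3 -m handwheel '[{"x":0,"y":0,"z":0,"twist":-1,"hand":-1},{"x":0,"y":0,"z":0,"twist":-4,"hand":-1},{"x":0,"y":0,"z":0,"twist":-8.5,"hand":-1},{"x":0,"y":0,"z":0,"twist":-13.5,"hand":-1},{"x":0,"y":0,"z":0,"twist":-19,"hand":-1},{"x":0,"y":0,"z":0,"twist":-24.5,"hand":-1},{"x":0,"y":0,"z":0,"twist":-30,"hand":-1},{"x":0,"y":0,"z":0,"twist":-35,"hand":-1},{"x":0,"y":0,"z":0,"twist":-38,"hand":-1},{"x":0,"y":0,"z":0,"twist":-39,"hand":-1}]'
python3 - <<'E'
from h import *
tool([.506,.226,.1095]); a=grab('top','top4')['image']; b=grab('side','side4')['image']
f=lambda i:cv2.resize(i,None,fx=6,fy=6,interpolation=cv2.INTER_CUBIC)
cv2.imwrite('pics/c4.png',np.hstack([f(a[165:255,150:215]),f(b[150:240,245:313])]))
E
```

```text
time: 7.85
eef_pos: [0.4521, 0.1305, 0.1101]
tool_rot: [0.561, 0.828, 0.0, 0.0]
contact_force: [-0.7, -0.3, -4.8]
gripper_width: 0.0232
gripper_force: 58.9
time: 9.1
eef_pos: [0.4522, 0.1296, 0.1096]
tool_rot: [0.254, 0.967, -0.0, -0.0]
contact_force: [0.6, -0.2, -4.3]
gripper_width: 0.0236
gripper_force: 58.9
t 9.1 p [0.4522 0.1296 0.1096] yawY 60.61 tilt 0.03 w 0.0236 gf 58.9173299074173 F [ 0.6 -0.2 -4.3]
shift [0.0004 0.1104 0.    ]
```

View pics/c4.png

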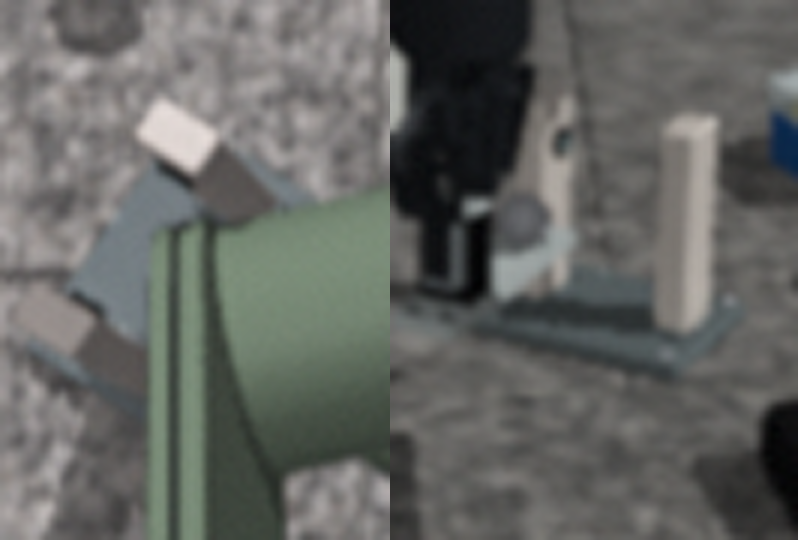

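Run:
```python
from h import *
from scipy.optimize import least_squares
T=lambda u,v:(150+u/6-.42,165+v/6-.42); S=lambda u,v:(245+(u-390)/6-.42,150+v/6-.42)
a,b=.017,.011
obs=[((a,-.047-b,.138),'top4',T(165,97)),((-a,-.047-b,.138),'top4',T(217,138)),((-a,-.047+b,.138),'top4',T(187,178)),((a,-.047+b,.138),'top4',T(136,132)),
((a,.047-b,.138),'top4',T(38,285)),((-a,.047-b,.138),'top4',T(97,322)),((-a,.047+b,.138),'top4',T(70,358)),((a,.047+b,.138),'top4',T(12,315)),
((0,.032,.11),'side4',S(563,140)),((0,-.047,.138),'side4',S(691,120)),((-.05,-.068,.012),'side4',S(672,368)),((.05,-.068,.012),'side4',S(744,298)),((-a,-.047-b,.012),'side4',S(687,333))]
M=np.array([o[0] for o in obs])
def res(p):
    c,s=np.cos(p[2]),np.sin(p[2]); P=M@np.array([[c,s,0],[-s,c,0],[0,0,1]])+[p[0],p[1],0]
    return np.concatenate([proj(o[1],P[i])[0]-o[2] for i,o in enumerate(obs)])
r=least_squares(res,[.545,.296,1.06],loss='soft_l1'); g=r.x; print(g,np.degrees(g[2])); print(res(g).reshape(-1,2).round(1).tolist())
R,p=tool(); bl=p+.08*R[:,1]; bl[2]=.1096; print('ball exp',bl,proj('side4',bl),'seen',S(523,220))
tgt=np.array([g[0]-.08*np.cos(g[2]),g[1]-.08*np.sin(g[2]),.1095]); print(tgt); tool(tgt)
```

```text
[0.54420523 0.29599308 1.03753781] 59.44653781619656
[[-1.3, -0.3], [0.9, -0.6], [1.2, -0.3], [-1.2, 0.8], [-0.6, -1.5], [0.5, -0.9], [0.1, 0.3], [-1.2, 0.7], [-0.3, 1.2], [-0.9, 1.2], [0.2, 0.2], [0.2, 1.0], [-0.8, 1.7]]
t 9.2 p [0.4522 0.1298 0.1096] yawY 60.58 tilt 0.02 w 0.0233 gf 58.91524314880371 F [-0.7 -0.2 -4.5]
ball exp [0.491525   0.19944965 0.1096    ] [[267.19402341 187.16595978]] seen (266.74666666666667, 186.24666666666667)
[0.50353786 0.22710067 0.1095    ]
t 9.2 p [0.4522 0.1298 0.1096] yawY 60.58 tilt 0.02 w 0.0233 gf 58.91524314880371 F [-0.7 -0.2 -4.5]
shift [3.1e-03 1.1e-01 1.0e-04]
```

```bash
python3 -m handwheel '[{"x":0,"y":0.002,"z":0,"twist":0,"hand":-1},{"x":0.001,"y":0.006,"z":0,"twist":0.5,"hand":-1},{"x":0.002,"y":0.012,"z":0,"twist":0.5,"hand":-1},{"x":0.002,"y":0.019,"z":0,"twist":0.5,"hand":-1},{"x":0.002,"y":0.026,"z":0,"twist":0.5,"hand":-1},{"x":0.002,"y":0.033,"z":0,"twist":0.5,"hand":-1},{"x":0.002,"y":0.04,"z":0,"twist":0.5,"hand":-1},{"x":0.002,"y":0.046,"z":0,"twist":0.5,"hand":-1},{"x":0.002,"y":0.05,"z":0,"twist":0.5,"hand":-1},{"x":0.002,"y":0.051,"z":0,"twist":0.5,"hand":-1}]' && python3 -m handwheel '[{"x":0,"y":0.002,"z":0,"twist":0,"hand":-1},{"x":0,"y":0.006,"z":0,"twist":0,"hand":-1},{"x":0,"y":0.013,"z":0,"twist":0,"hand":-1},{"x":0,"y":0.021,"z":0,"twist":0,"hand":-1},{"x":0,"y":0.03,"z":0,"twist":0,"hand":-1},{"x":0,"y":0.039,"z":0,"twist":0,"hand":-1},{"x":0,"y":0.047,"z":0,"twist":0,"hand":-1},{"x":0,"y":0.054,"z":0,"twist":0,"hand":-1},{"x":0,"y":0.058,"z":0,"twist":0,"hand":-1},{"x":0,"y":0.059,"z":0,"twist":0,"hand":-1}]'
python3 - <<'E'
from h import *
R,p=tool([.5045,.2265,.1095]); a=grab('top','top5')['image']; b=grab('side','side5')['image']
bl=p+.08*R[:,1]; bl[2]=p[2]; print(bl,proj('top5',bl),proj('side5',bl))
f=lambda i:cv2.resize(i,None,fx=6,fy=6,interpolation=cv2.INTER_CUBIC)
cv2.imwrite('pics/c5.png',np.hstack([f(a[165:255,150:215]),f(b[150:240,245:313])]))
E
```

```text
time: 10.45
eef_pos: [0.4756, 0.1757, 0.1098]
tool_rot: [0.258, 0.966, 0.0, -0.0]
contact_force: [-0.1, -0.4, -3.7]
gripper_width: 0.0234
gripper_force: 58.9
time: 11.7
eef_pos: [0.505, 0.2268, 0.1098]
tool_rot: [0.258, 0.966, -0.0, -0.0]
contact_force: [-0.6, 0.2, -3.5]
gripper_width: 0.0235
gripper_force: 58.9
t 11.7 p [0.505  0.2268 0.1098] yawY 60.12 tilt 0.0 w 0.0235 gf 58.88838350772858 F [-0.6  0.2 -3.5]
shift [ 0.0003 -0.0004  0.0003]
[0.54480604 0.29612076 0.1097745 ] [[171.60420846 204.35459424]] [[281.44946644 175.88299071]]
```

View pics/c5.png

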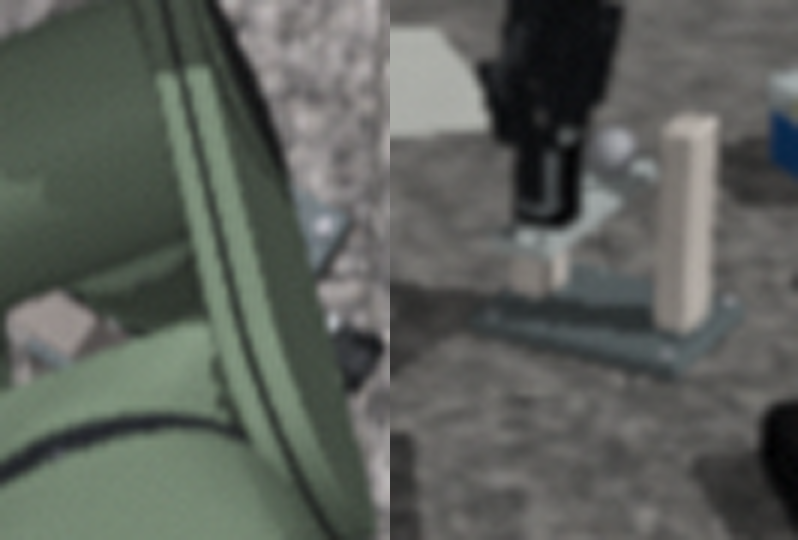

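The ball at side crop (613,150) lies within about 1.5 px of the expected gate centre, and the strip is level and clear between the posts. I hold still briefly and hand in.

```bash
python3 -m handwheel '[{"x":0,"y":0,"z":0,"twist":0,"hand":-1},{"x":0,"y":0,"z":0,"twist":0,"hand":-1},{"x":0,"y":0,"z":0,"twist":0,"hand":-1},{"x":0,"y":0,"z":0,"twist":0,"hand":-1},{"x":0,"y":0,"z":0,"twist":0,"hand":-1},{"x":0,"y":0,"z":0,"twist":0,"hand":-1},{"x":0,"y":0,"z":0,"twist":0,"hand":-1},{"x":0,"y":0,"z":0,"twist":0,"hand":-1},{"x":0,"y":0,"z":0,"twist":0,"hand":-1},{"x":0,"y":0,"z":0,"twist":0,"hand":-1}]' && python3 -c "
from h import *
tool(); print(robot.finish_job())"
```

```text
time: 13.05
eef_pos: [0.5049, 0.2266, 0.1098]
tool_rot: [0.258, 0.966, 0.0, 0.0]
contact_force: [0.3, -0.3, -3.8]
gripper_width: 0.0235
gripper_force: 58.9
t 13.05 p [0.5049 0.2266 0.1098] yawY 60.11 tilt 0.01 w 0.0235 gf 58.88800084590912 F [ 0.3 -0.3 -3.8]
the job is handed in; nothing more can be done
None
```

I handed the job in at about 13 s: the tray is held level and still in the gripper, with the ball in its pocket and, by my camera estimate, about 3 mm or less from the gate centre; the station returned no verdict.

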